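# Hold a copper handle bar in the slot of the coating reader

### The arm

A 7-joint arm with a two-finger parallel gripper is mounted at the origin on the work surface. World frame = base frame: x ahead of the robot, y to its left, z up, the work surface at z = 0. Lengths are in m, angles in rad, forces in N, time in s.
With the tool pointing down it reaches from about 0.4 to 0.875 m from the base axis. Payload 19.3 kg.
Tool frame: the origin (TCP) lies on the centre line of the jaws, within the pads' length; the fingertips stand 22 mm ahead of it and the grasp point (between the pads) lies 3 mm ahead of it; z points along the fingers, y is the direction in which the jaws open and shut (so a half turn about z gives the same grasp; the last joint's range is limited). The gripper opens to 85 mm and grips with 20 to 120 N. Pads are 22 mm wide; open, the fingers measure 114 mm over their backs; the gripper's body (76 mm by 85 mm) begins 54 mm behind the grasp point. The pads swing forward as they close: fully open they stand 13 mm farther back than shut.
Start: joints at [1.242, 0.521, -0.036, 1.599, 0.021, 1.021, -0.113], TCP at [0.16, -0.604, 0.253] pointing down, gripper open.
Joint ranges: [-2.91, 2.91], [-0.3, 2.13], [-1.5, 1.42], [0.17, 2.43], [-1.26, 4.41], [0.16, 1.93], [-2.52, 2.52]. Speed limits (rad/s): [1.89, 1.89, 2.39, 2.39, 3.01, 3.01, 3.01].

### API

Orientations are given as [roll, pitch, yaw] about the fixed x, y, z axes, in that order (R = Rz(yaw) Ry(pitch) Rx(roll)).
In Python, from bench import state, snapshot, camera_model, close_job gives the robot as it stands. The module is installed in compiled form; this text tells all that it offers.
- The arm moves only by the tool play_rows, never from a script. Its argument "deltas" is one flat list of numbers, 5 for each row, row after row: the gripper's target within -1 to 1 (fully open at 1, half-way at 0, shut at -1), then the shift along the tool's x, y, z scaled (see below), then the turn about the tool's z scaled (see below). In form: [fingers, tx, ty, tz, roll, fingers, tx, ty, tz, roll, ...]. A call has 1 to 10 rows; each row is the pose to reach, as a shift and turn from the pose commanded when the call began, along the tool's axes at that moment, turning the shorter way round; what a row does not reach only later rows make up. The controller multiplies each number of a shift by 0.25 m and each number of a turn by pi rad. A row lasts 1/8 s, in which the tool goes at most 62.5 mm and 10.7 degrees, less where a joint would pass 70% of its speed; a pose out of reach is approached as far as the arm can. A call with a number of a shift or a turn outside -1 to 1 is refused whole. A call with a gripper value outside its range is refused whole. The fingers move at their own pace and stop on an object; "squeeze" is the grip in N (left out, the last holds). Time passes only in rows, so rows that repeat a pose let the fingers close. It gives the time, the measured TCP pose, the force and the opening at its end, in the units of the state.
- state(): the state, without advancing time (a new reading comes with each control period).
- snapshot(name): name is "side" or "top"; returns the picture (480x640x3 uint8, red, green, blue); there is no depth.
- camera_model(name): a dict with "vertical_fov" (degrees; the focal length in pixels is half the picture's height over the tangent of half this angle, whatever the lens; pixels are square), "cx", "cy" (the principal point, pixels), "k1" (the pictures are not rectified: a ray, as slopes to the right and down, at radius r is drawn at 1 + k1 r^2 times it, then the intrinsics apply), "world_from_camera" (4x4, takes a point from camera to world coordinates). Camera axes: x right, y up, looking along -z (the intrinsics and any distortion apply to the point x, -y, -z); pixel columns grow to the right and rows downward; lengths in m; the calibration is good to about 2 mm. A picture is of the moment at which its call begins. camera_model takes no time and is no camera call.
- close_job(): hands the job in, once; it reports no verdict.
The state is a dict: "time": time; "joint_positions": joint angles; "joint_vel": joint speeds; "joint_torque": joint torques, N m; "ee_pos": TCP position; "orientation": TCP orientation; "contact_force": force on the tool from outside, world axes, zero at the start; "moment": the same for the moment, N m; "gripper_width": finger opening in m.
Only numpy, scipy, OpenCV 4.12 (cv2) and the standard library are available. Lean on these libraries where they do the work, as an engineer would, in place of code of your own. Each camera call takes 0.05 s, during which the arm holds its last target.

### The job

Get the grey coating reader ready by pressing its slotted brass cap straight down until it is fully home, flush with the housing. Then take the narrower of the two copper handle bars from the wooden rack, lower it upright through the slot in the cap until about 50 mm of it is inside, and finish while still holding it there, still and hanging free in the grip, neither standing on the bottom nor wedged hard against the cap. Leave the wider bar, the hammer, the kettle and the round steel block where they are.

Things in the scene. Friction and masses are not known exactly. Their poses are not given: they have to be found in the camera images.
- reader: Grey coating reader, an open-topped box 130 x 130 mm, 100 mm high, walls 13 mm thick, fixed to the bench; origin at the centre of its underside, z up. A square brass cap (100 x 100 mm, 14 mm thick) slides up and down inside its rim. Below the cap is an empty chamber 104 mm square, its floor 10 mm above the bench.
- slot (a point): Centre of the cap's slot at the level of the housing's rim (100 mm above the bench), where the cap's top lies when home; axes as the reader's, z up. The through slot is 10 mm along this x and 26 mm along this y, its upper edge chamfered 3 mm all round. The chamber's floor is 90 mm below this point.
- cap_top (a point): Centre of the cap's upper face (over the slot), same axes as slot; it stands 6 to 12 mm above slot at the start. Flat land reaches from the slot to the cap's edges, 50 mm from the centre. It can be pressed anywhere on the flat.
- cap (a joint): How far the cap stands up from fully home, m: 0 = home, flush with the rim (a hard stop), 0.014 = highest. It takes about 7 N to push down and stays where it is left.
- bar_center (a point): Centre of the narrow copper handle bar, a flat upright bar 8 mm thick (along its x), 24 mm wide (y), 120 mm long (z), about 0.19 kg, with square ends and two small dark rivet marks in mid-length on each broad face. It stands loose and upright in one of the two pockets of the rack, its foot 10 mm above the bench, 90 mm of it showing above the rack; its top is free all round.
- bar_foot (a point): Centre of the lower end face of the narrow bar, 60 mm below its centre.
- wide_bar_center (a point): Centre of the other copper bar, 36 mm wide, else like the narrow one (8 mm thick, 120 mm long). It stands in the other pocket. Too wide for the slot; stays put.
- rack: Fixed elm block 60 mm (x) x 130 mm (y) x 40 mm high; origin at the centre of its underside. Two pockets 11 mm (x) x 40 mm (y), 30 mm deep, centred at y = -32 and +32 mm. Either bar may stand in either pocket, thin side along the rack's x.
- hammer: Iron bouge hammer with a wooden handle, lying, 290 mm long (x) with a 140 mm wide head; origin under the middle. Stays put.
- kettle: Tin-lined copper kettle, 140 mm across, 106 mm high, with spout and handle along its y (about 110 mm to either side); origin at the centre of its underside. Stays put.
- steel_block: Round steel block 64 mm across, 45 mm high; origin at the centre of its underside. Stays put.

How it is judged:
By the outcome, as a careful person would: the job done as asked, in the order asked, and still so for the second after the job is handed in, while the arm keeps its last pose, push and grip.
It also fails if it takes over 51 s, if anything falls off the work surface, if the arm or the gripper's body presses on something with over 40 N, if the wrist force passes 120 N, or if a joint passes its speed limit or range.

## Working session

There is one attempt and no reset: what is moved stays moved. The work goes in short steps, Python scripts to look and compute and a tool call to move; the robot and the scene stay as the last step left them, time stands still between calls to the robot, and variables do not carry over. Pictures are saved under pics/ and viewed, and the job is handed in when it is done.

Besides the shell and the picture viewer there is one more tool, called after ">>>" as name(argument=value, ...) on one line, values as JSON. play_rows: Moves the arm, as the interface text tells. Shifts and turns lie within -1 to 1; 1 stands for 0.25 m of shift or pi rad of turn. Its arguments: {"type":"object","properties":{"deltas":{"type":"array","items":{"type":"number"}},"squeeze":{"type":"number"}},"required":["deltas"]}

```bash
mkdir -p pics; ls
python3 - <<'E'
from bench import *
import cv2
print(state())
for n in("side","top"):
    cv2.imwrite(f"pics/{n}0.png",snapshot(n)[:,:,::-1]); print(n,camera_model(n))
E
```

```text
pics
{'time': 0.0, 'joint_positions': array([ 1.24182246,  0.52199769, -0.03630194,  1.59998473,  0.02118254,
        1.02106672, -0.11281035]), 'joint_vel': array([-0.00040375,  0.00258506, -0.00035008, -0.00021183, -0.00067406,
       -0.00186668, -0.00075065]), 'joint_torque': array([ 2.51531965e-03, -9.27083302e+01,  1.98187485e+00, -3.69922006e+01,
        1.79535424e-02,  8.39207845e-03, -3.60902288e-05]), 'ee_pos': array([ 0.15981797, -0.60391887,  0.25274449]), 'orientation': array([-3.14052295e+00,  7.26424952e-05,  2.58721956e-01]), 'contact_force': array([-0.82706063, -0.93356873, -0.6452356 ]), 'moment': array([-0.02131803,  0.01978161, -0.03705627]), 'gripper_width': 0.08546386527942652}
side {'vertical_fov': 45.11508748837359, 'cx': 322.91929620751836, 'cy': 236.98864861710192, 'k1': -0.0057733144220484265, 'world_from_camera': array([[-0.85821191,  0.38102313, -0.34393849,  0.21664081],
       [-0.51328366, -0.64160062,  0.56998993,  0.6915806 ],
       [-0.0034918 ,  0.66571016,  0.74620224,  0.859883  ],
       [ 0.        ,  0.        ,  0.        ,  1.        ]])}
top {'vertical_fov': 46.972184459645476, 'cx': 317.13850712552414, 'cy': 241.57395654279648, 'k1': -0.024687757513826895, 'world_from_camera': array([[-0.01650685,  0.98362663, -0.17946081,  0.40689978],
       [-0.9995515 , -0.02071905, -0.0216223 ,  0.10491925],
       [-0.02498653,  0.17902341,  0.98352747,  0.98346109],
       [ 0.        ,  0.        ,  0.        ,  1.        ]])}
```

View pics/side0.png

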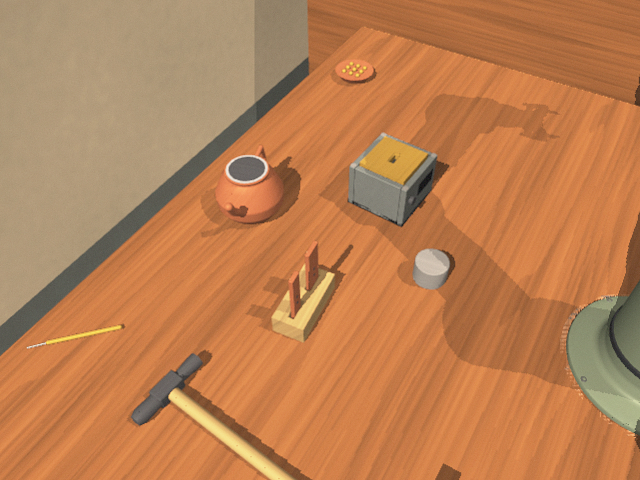

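View pics/top0.png

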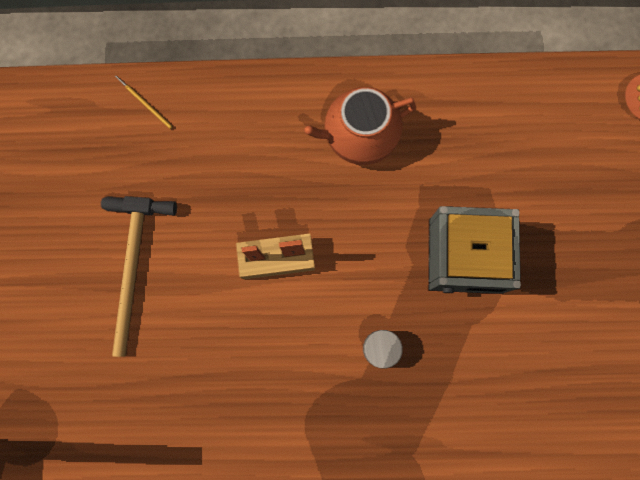

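The reader is near (478,247) in the top view, and the rack is near (275,255). The left bar, near (252,252), looks like the narrower one. I'll zoom in to measure.

Run:
```python
import cv2
t=cv2.imread("pics/top0.png"); s=cv2.imread("pics/side0.png")
cv2.imwrite("pics/t_rack.png",cv2.resize(t[220:290,225:325],None,fx=8,fy=8,interpolation=cv2.INTER_CUBIC))
cv2.imwrite("pics/t_read.png",cv2.resize(t[200:300,420:530],None,fx=6,fy=6,interpolation=cv2.INTER_CUBIC))
cv2.imwrite("pics/s_rack.png",cv2.resize(s[235:345,260:350],None,fx=5,fy=5,interpolation=cv2.INTER_CUBIC))
cv2.imwrite("pics/s_read.png",cv2.resize(s[130:225,340:445],None,fx=6,fy=6,interpolation=cv2.INTER_CUBIC))
```

```text
(no output)
```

View pics/t_rack.png

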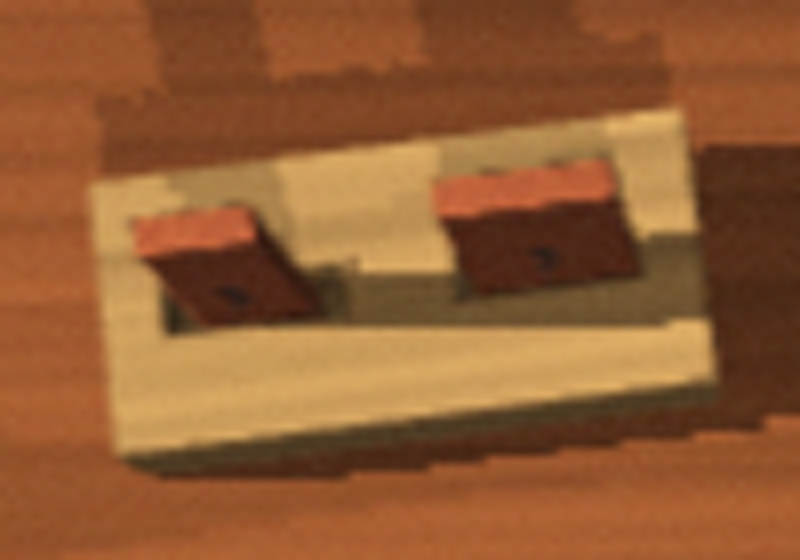

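View pics/t_read.png

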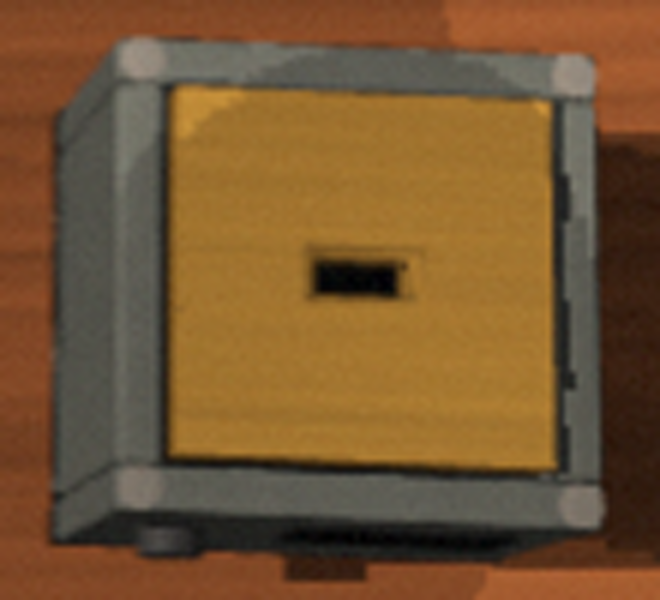

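View pics/s_rack.png

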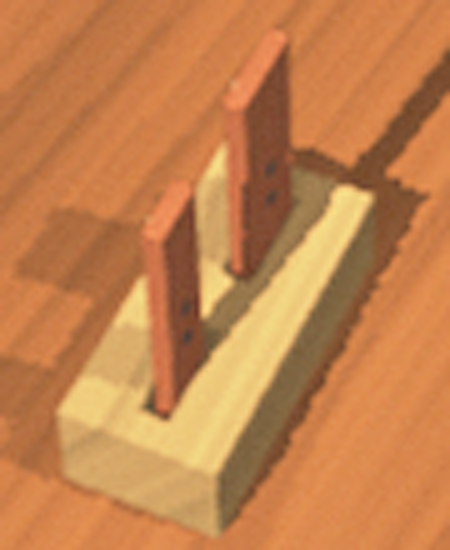

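View pics/s_read.png

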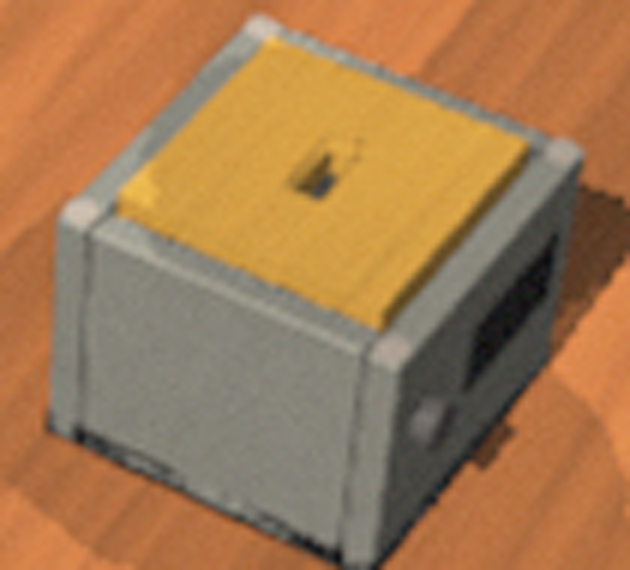

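```bash
cat > h.py <<'E'
import numpy as np, cv2
from bench import camera_model
def K(n):
    c=camera_model(n); f=240/np.tan(np.radians(c['vertical_fov'])/2)
    return np.array([[f,0,c['cx']],[0,f,c['cy']],[0,0,1.]]),np.array([c['k1'],0,0,0.]),c['world_from_camera']
def ray(n,p):
    k,d,T=K(n); u=cv2.undistortPoints(np.array(p,float).reshape(-1,1,2),k,d).reshape(-1,2)
    v=np.c_[u[:,0],-u[:,1],-np.ones(len(u))]@T[:3,:3].T
    return T[:3,3],v
def onz(n,p,z):
    o,v=ray(n,p); return o+v*((z-o[2])/v[:,2])[:,None]
def proj(n,P):
    k,d,T=K(n); q=(np.array(P,float).reshape(-1,3)-T[:3,3])@T[:3,:3]; q=q*[1,-1,-1]
    return cv2.projectPoints(q,np.zeros(3),np.zeros(3),k,d)[0].reshape(-1,2)
def tri(p1,p2):
    o1,v1=ray("top",p1);o2,v2=ray("side",p2);out=[]
    for a,b in zip(v1,v2):
        s=np.linalg.lstsq(np.c_[a,-b],o2-o1,rcond=None)[0]
        A=o1+s[0]*a;B=o2+s[1]*b; out.append(np.r_[(A+B)/2,np.linalg.norm(A-B)])
    return np.array(out)
def crop(p,f,x,y): return (np.array(p,float)+.5)/f-.5+[x,y]
E
cat > m.py <<'E'
from h import *
np.set_printoptions(precision=4,suppress=True)
def rep(name,P):
    c=P[:,:2].mean(0); print(name,"c",P.mean(0)[:4],"sides",[round(float(np.linalg.norm(P[i,:3]-P[(i+1)%4,:3])),4) for i in range(4)],
     "ang",[round(float(np.degrees(np.arctan2(*(P[(i+1)%4]-P[i])[[1,0]]))),1) for i in range(4)])
tr=lambda p:crop(p,8,225,220); td=lambda p:crop(p,6,420,200); sr=lambda p:crop(p,5,260,235); sd=lambda p:crop(p,6,340,130)
rep("nar",onz("top",tr([(135,218),(250,207),(260,243),(147,257)]),.13))
rep("wide",onz("top",tr([(435,182),(613,158),(617,195),(443,217)]),.13))
rep("rack",onz("top",tr([(92,183),(683,110),(717,382),(118,455)]),.04))
ct=td([(168,87),(553,100),(556,470),(168,457)]); cs=sd([(382,328),(118,207),(275,40),(530,148)])
rep("cap",onz("top",ct,.108)); 
for zz in(.106,.109,.112): rep("capside",onz("side",cs,zz))
rep("captri",tri(ct,cs))
rep("slot",onz("top",td([(307,247),(412,252),(414,300),(306,298)]),.108))
rep("rackside",onz("side",sr([(235-20,480),(0,0),(0,0),(0,0)]),.04))
# narrow top centre side
rep("nars",onz("side",sr([(145,230),(178,180),(192,186),(162,240)]),.13))
E
python3 m.py
```

```text
nar c [0.5539 0.2306 0.13  ] sides [0.0228, 0.0075, 0.0224, 0.0082] ang [-85.7, -164.6, 96.0, 17.3]
wide c [0.5611 0.1657 0.13  ] sides [0.0353, 0.0074, 0.0345, 0.0072] ang [-83.4, -174.6, 96.1, 12.4]
rack c [0.5573 0.1993 0.04  ] sides [0.1298, 0.0602, 0.1301, 0.06] ang [-84.1, -173.8, 95.9, 5.9]
cap c [ 0.5545 -0.1361  0.108 ] sides [0.1034, 0.1002, 0.1021, 0.1004] ang [-93.2, 175.9, 86.9, -3.4]
capside c [ 0.5492 -0.1341  0.106 ] sides [0.1, 0.1043, 0.0994, 0.1047] ang [-4.8, -92.8, 175.5, 87.6]
capside c [ 0.5479 -0.1308  0.109 ] sides [0.0996, 0.1039, 0.099, 0.1043] ang [-4.8, -92.8, 175.5, 87.6]
capside c [ 0.5465 -0.1275  0.112 ] sides [0.0992, 0.1035, 0.0986, 0.1039] ang [-4.8, -92.8, 175.5, 87.6]
captri c [ 0.5562 -0.1362  0.1045  0.0649] sides [0.1926, 0.2334, 0.1092, 0.1489] ang [-55.7, 145.4, 123.4, -22.2]
slot c [ 0.5551 -0.1358  0.108 ] sides [0.0279, 0.013, 0.0287, 0.0138] ang [-94.0, 178.2, 87.7, -4.9]
rackside c [0.6554 0.1567 0.04  ] sides [0.2319, 0.0, 0.0, 0.2319] ang [-37.0, 0.0, 0.0, 143.0]
nars c [0.5502 0.2303 0.13  ] sides [0.0225, 0.0052, 0.0234, 0.0068] ang [-85.1, -177.5, 98.7, -4.9]
```

```bash
cat > mv.py <<'E'
from h import *
from bench import state
def plan(x,y,z,yaw_deg=None,frm=None):
    s=state(); p=s['ee_pos']; yaw=s['orientation'][2]
    d=np.array([x,y,z])-p
    t=np.array([np.cos(yaw)*d[0]+np.sin(yaw)*d[1], np.sin(yaw)*d[0]-np.cos(yaw)*d[1], -d[2]])/.25
    r=0 if yaw_deg is None else -((np.radians(yaw_deg)-yaw+np.pi)%(2*np.pi)-np.pi)/np.pi
    print("units",t.round(4),"roll",round(r,4),"t",s['time'],"q",s['joint_positions'].round(3),"yawdeg",np.degrees(yaw).round(2),"F",s['contact_force'].round(2),"w",s['gripper_width'],"p",p.round(4), "rp",s['orientation'][:2].round(4))
E
python3 -c "
from mv import *
plan(.553,-.135,.2,86.5)"
```

```text
units [ 2.0002 -1.411   0.211 ] roll -0.3982 t 0.1 q [ 1.242  0.522 -0.036  1.6    0.021  1.021 -0.113] yawdeg 14.82 F [-0.64  0.56  0.55] w 0.08573782162154799 p [ 0.1598 -0.6039  0.2528] rp [-3.1406e+00  1.0000e-04]
```

>>> play_rows(deltas=[-1, 0.2, -0.14, 0, 0, -1, 0.4, -0.28, 0, 0, -1, 0.6, -0.42, 0, 0, -1, 0.8, -0.56, 0, 0, -1, 1, -0.7, 0, 0, -1, 1, -0.7, 0, 0], squeeze=60)

```text
time: 0.85
ee_pos: [0.3598, -0.3674, 0.2533]
orientation: [-3.141, -0.001, 0.266]
contact_force: [-0.3, -0.6, 1.0]
gripper_width: -0.0
```

```bash
python3 -c "
from mv import *
plan(.553,-.135,.2,86.5)"
```

```text
units [ 0.9894 -0.6942  0.2132] roll -0.396 t 0.85 q [ 0.778  0.348 -0.123  1.884  0.051  0.912 -0.675] yawdeg 15.21 F [-0.35 -0.6   1.01] w -2.0801118173591524e-05 p [ 0.3598 -0.3674  0.2533] rp [-3.1407e+00 -1.1000e-03]
```

>>> play_rows(deltas=[-1, 0.2, -0.14, 0, -0.05, -1, 0.4, -0.28, 0, -0.1, -1, 0.6, -0.42, 0, -0.15, -1, 0.75, -0.56, 0, -0.2, -1, 0.86, -0.69, 0, -0.25, -1, 0.876, -0.72, 0, -0.3, -1, 0.876, -0.72, 0.2, -0.35, -1, 0.876, -0.72, 0.3, -0.396, -1, 0.876, -0.72, 0.3, -0.396, -1, 0.876, -0.72, 0.3, -0.396])

```text
time: 2.1
ee_pos: [0.5229, -0.1414, 0.1792]
orientation: [3.141, 0.0, 1.499]
contact_force: [-0.1, -0.8, 0.1]
gripper_width: 0.0002
```

```bash
python3 -c "
from mv import *
from bench import *
plan(.524,-.135,.138,86.5)
for n in('top','side'): 
    im=snapshot(n)[:,:,::-1]; y,x=(150,400) if n=='top' else (80,310)
    cv2.imwrite(f'pics/{n}1.png',cv2.resize(im[y:y+170,x:x+200],None,fx=3.5,fy=3.5))
"
```

```text
units [0.0259 0.0027 0.1649] roll -0.0034 t 2.1 q [ 0.486  0.516 -0.449  1.875  0.299  0.816 -0.191] yawdeg 85.88 F [-0.13 -0.84  0.15] w 0.0002159575014396589 p [ 0.5229 -0.1414  0.1792] rp [3.1407e+00 2.0000e-04]
```

View pics/side1.png

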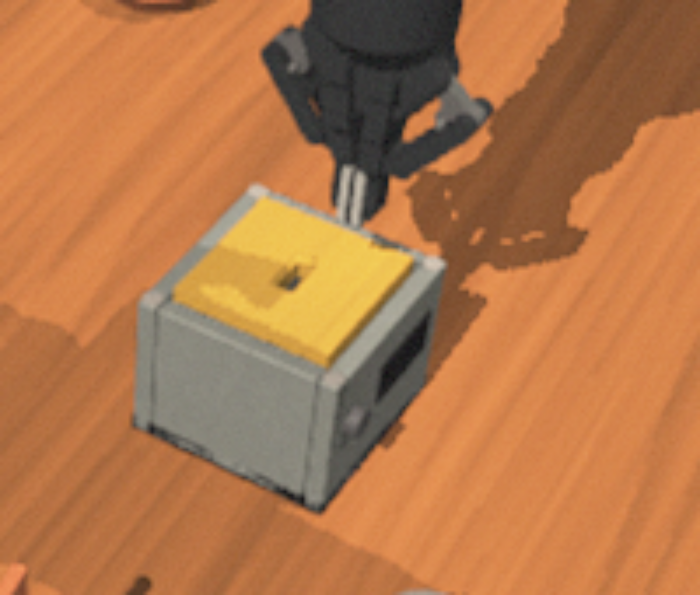

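View pics/top1.png

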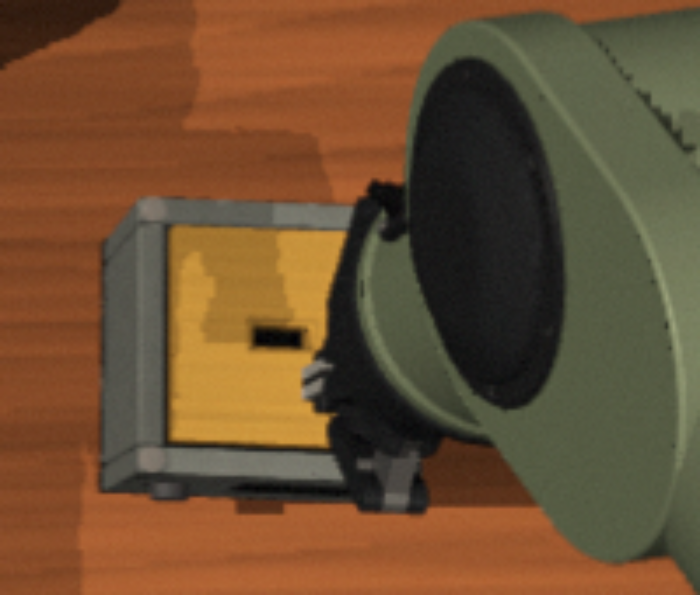

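The closed jaws are over the near half of the cap, clear of the slot. In the top view the tips are at about (491,258), in the side view at (410,143). I'll compare these with the projected tip position.

```bash
python3 -c "
from mv import *
print(proj('top',[.5229,-.1414,.157]),proj('side',[.5229,-.1414,.157]))
print(onz('top',[(400+318/3.5,150+383/3.5)],.157),onz('side',[(310+350/3.5,80+222/3.5)],.157))"
```

```text
[[493.34959083 260.69619588]] [[410.33425094 141.18539489]]
[[ 0.52490113 -0.13780196  0.157     ]] [[ 0.52058029 -0.13496101  0.157     ]]
```

>>> play_rows(deltas=[-1, 0, 0, 0.08, 0, -1, 0, 0, 0.16, 0, -1, 0, 0, 0.17, 0, -1, 0, 0, 0.17, 0])

```text
time: 2.7
ee_pos: [0.5229, -0.141, 0.1367]
orientation: [3.141, 0.0, 1.502]
contact_force: [-0.3, -0.4, 0.6]
gripper_width: -0.0004
```

>>> play_rows(deltas=[-1, 0, 0, 0.01, 0, -1, 0, 0, 0.02, 0, -1, 0, 0, 0.03, 0, -1, 0, 0, 0.035, 0, -1, 0, 0, 0.04, 0, -1, 0, 0, 0.045, 0, -1, 0, 0, 0.05, 0, -1, 0, 0, 0.05, 0])

```text
time: 3.7
ee_pos: [0.5226, -0.141, 0.1233]
orientation: [3.141, 0.0, 1.503]
contact_force: [0.2, -0.4, 2.0]
gripper_width: -0.0001
```

>>> play_rows(deltas=[-1, 0, 0, 0.004, 0, -1, 0, 0, 0.008, 0, -1, 0, 0, 0.01, 0, -1, 0, 0, 0.01, 0])

```text
time: 4.2
ee_pos: [0.5226, -0.141, 0.1219]
orientation: [3.141, 0.001, 1.503]
contact_force: [-7.3, 1.2, 26.5]
gripper_width: 0.0
```

>>> play_rows(deltas=[-1, 0, 0, 0.002, 0, -1, 0, 0, 0.002, 0])

```text
time: 4.45
ee_pos: [0.5227, -0.1411, 0.1218]
orientation: [3.141, 0.001, 1.503]
contact_force: [-10.6, 2.1, 35.9]
gripper_width: 0.0003
```

>>> play_rows(deltas=[-1, 0, 0, -0.1, 0, -1, 0, 0, -0.4, 0, -1, 0, 0, -0.6, 0, -1, -0.2, 0, -0.6, 0, -1, -0.4, 0, -0.6, 0, -1, -0.6, 0, -0.6, 0, -1, -0.8, 0, -0.6, 0, -1, -0.8, 0, -0.6, 0])

```text
time: 5.45
ee_pos: [0.5074, -0.3445, 0.2694]
orientation: [-3.14, 0.001, 1.498]
contact_force: [-0.9, 2.2, -0.6]
gripper_width: 0.0001
```

```bash
python3 -c "
from mv import *
from bench import *
plan(.556,.23,.25,95)
for n in('top','side'): 
    im=snapshot(n)[:,:,::-1];cv2.imwrite(f'pics/{n}2f.png',im); y,x=(190,410) if n=='top' else (130,340)
    cv2.imwrite(f'pics/{n}2.png',cv2.resize(im[y:y+110,x:x+120],None,fx=6,fy=6,interpolation=cv2.INTER_CUBIC))
"
```

```text
units [2.3059 0.0258 0.0776] roll -0.0511 t 5.45 q [ 0.789  0.514 -0.426  1.598  0.234  1.08   0.228] yawdeg 85.8 F [-0.95  2.22 -0.55] w 0.0001333147191201531 p [ 0.5074 -0.3445  0.2694] rp [-3.1404e+00  6.0000e-04]
```

View pics/side2.png

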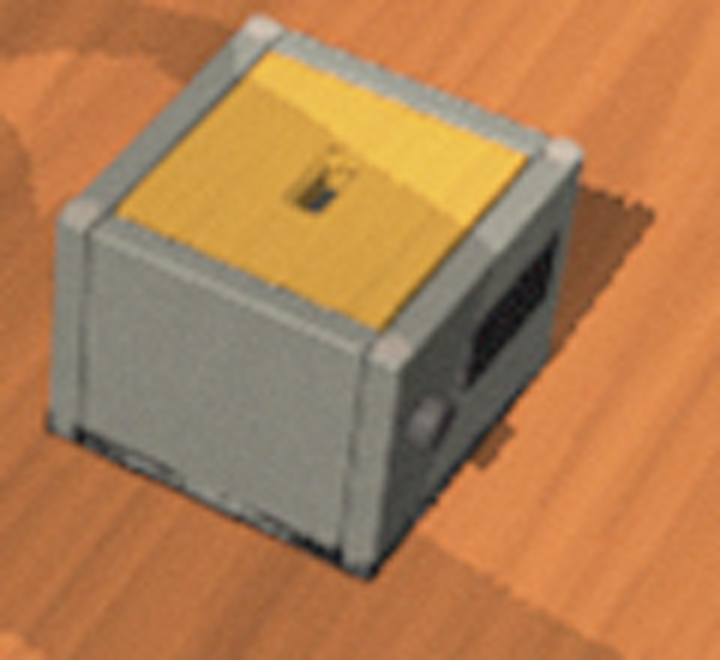

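View pics/top2f.png

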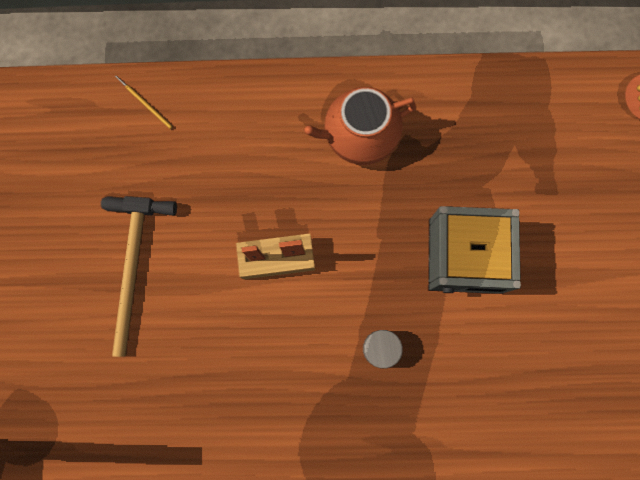

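The cap is now flush with the rim, and the press hit a hard stop with the tips at z≈0.100 and 36 N. The view is clear, so I'll measure the slot and cap with the cap home.

```bash
cat > s.py <<'E'
from h import *
np.set_printoptions(precision=4,suppress=True)
for n in('top','side'):
    im=cv2.imread(f'pics/{n}2f.png'); hsv=cv2.cvtColor(im,cv2.COLOR_BGR2HSV)
    y,x=(190,410) if n=='top' else (130,340)
    sub=im[y:y+110,x:x+120]
    R=cv2.resize(sub,None,fx=8,fy=8,interpolation=cv2.INTER_CUBIC)
    h=cv2.cvtColor(R,cv2.COLOR_BGR2HSV)
    m=((h[...,0]>17)&(h[...,0]<32)&(h[...,1]>150)&(h[...,2]>90)).astype(np.uint8)*255
    cs,_=cv2.findContours(m,cv2.RETR_EXTERNAL,cv2.CHAIN_APPROX_NONE); c=max(cs,key=cv2.contourArea)
    hull=cv2.convexHull(c)
    q=cv2.approxPolyDP(hull,0.04*cv2.arcLength(hull,True),True).reshape(-1,2)
    P=onz(n,crop(q,8,x,y),.1)
    print(n,len(q),P[:,:2],"c",P[:,:2].mean(0),"sides",np.linalg.norm(P-np.roll(P,-1,0),axis=1))
    D=(P-np.roll(P,-1,0));print(np.degrees(np.arctan2(D[:,1],D[:,0])))
    # slot: dark pixels inside
    inner=np.zeros_like(m); cv2.fillPoly(inner,[hull],255); inner=cv2.erode(inner,np.ones((80,80)))
    g=cv2.cvtColor(R,cv2.COLOR_BGR2GRAY); d=((g<75)&(inner>0)).astype(np.uint8)*255
    cs,_=cv2.findContours(d,cv2.RETR_EXTERNAL,cv2.CHAIN_APPROX_NONE); c=max(cs,key=cv2.contourArea)
    b=cv2.boxPoints(cv2.minAreaRect(c)); B=onz(n,crop(b,8,x,y),.097)
    print("slot",B[:,:2].mean(0),np.linalg.norm(B-np.roll(B,-1,0),axis=1),crop(b,8,x,y).mean(0))
E
python3 s.py
```

```text
top 4 [[ 0.6078 -0.0902]
 [ 0.6015 -0.1906]
 [ 0.5027 -0.1842]
 [ 0.5088 -0.084 ]] c [ 0.5552 -0.1373] sides [0.1005 0.0989 0.1004 0.0992]
[ 86.381   -3.6875 -93.4622 176.4069]
slot [ 0.5554 -0.1362] [0.0115 0.0257 0.0115 0.0256] [478.     246.3125]
side 4 [[ 0.5979 -0.1892]
 [ 0.4983 -0.183 ]
 [ 0.504  -0.0836]
 [ 0.6031 -0.09  ]] c [ 0.5508 -0.1365] sides [0.0998 0.0996 0.0993 0.0993]
[ -3.5428 -93.2868 176.3133  86.9808]
slot [ 0.5497 -0.1324] [0.0104 0.0042 0.0104 0.0042] [392.9014 163.0206]
```

View pics/top2.png

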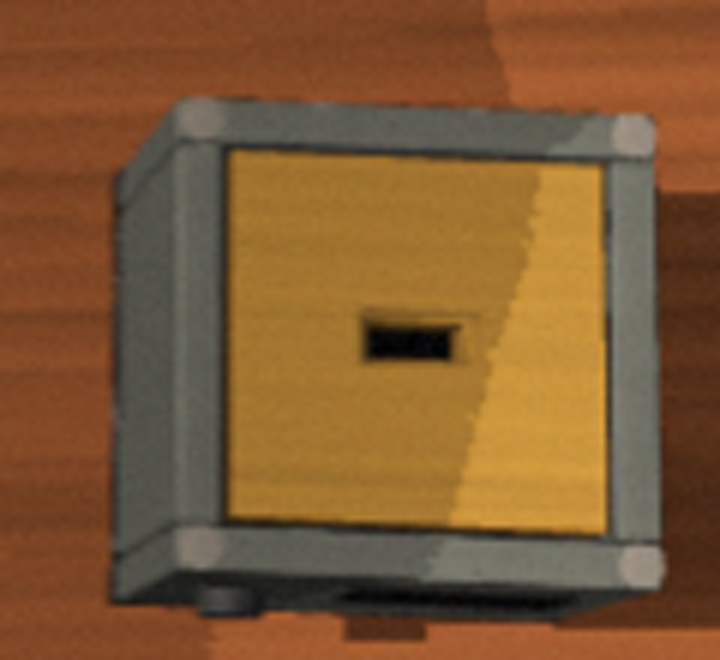

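>>> play_rows(deltas=[1, 0.2, 0, 0, 0, 1, 0.4, 0, 0, 0, 1, 0.6, 0, 0, -0.02, 1, 0.8, 0, 0, -0.04, 1, 1, 0, 0, -0.056])

```text
time: 6.18
ee_pos: [0.5256, -0.0881, 0.2706]
orientation: [3.141, 0.0, 1.683]
contact_force: [1.2, -0.2, -0.5]
gripper_width: 0.0855
```

```bash
python3 -c "
from mv import *
plan(.552,.231,.25,95.9)"
```

```text
units [1.2568 0.2475 0.0823] roll 0.0028 t 6.175 q [ 0.471  0.398 -0.549  1.803  0.242  1.007 -0.061] yawdeg 96.41 F [ 1.18 -0.19 -0.55] w 0.08554109230007384 p [ 0.5256 -0.0881  0.2706] rp [3.1412 0.    ]
```

>>> play_rows(deltas=[1, 0.2, 0.05, 0, 0, 1, 0.4, 0.1, 0, 0, 1, 0.6, 0.15, 0, 0, 1, 0.8, 0.2, 0, 0, 1, 1, 0.247, 0, 0, 1, 1, 0.247, 0, 0])

```text
time: 6.92
ee_pos: [0.5589, 0.1698, 0.2704]
orientation: [3.142, -0.002, 1.686]
contact_force: [0.9, -1.5, -0.8]
gripper_width: 0.0854
```

```bash
python3 -c "
from mv import *
plan(.552,.231,.18,95.9)"
```

```text
units [0.2465 0.0007 0.3617] roll 0.004 t 6.925 q [ 0.02   0.492 -0.59   1.671  0.302  1.071 -0.546] yawdeg 96.62 F [ 0.86 -1.5  -0.77] w 0.08536905936403245 p [0.5589 0.1698 0.2704] rp [ 3.1416e+00 -2.2000e-03]
```

>>> play_rows(deltas=[1, 0.15, 0, 0, 0, 1, 0.246, 0, 0.1, 0.004, 1, 0.246, 0, 0.28, 0.004, 1, 0.246, 0, 0.28, 0.004, 1, 0.246, 0, 0.28, 0.004])

```text
time: 7.55
ee_pos: [0.554, 0.2254, 0.2018]
orientation: [3.141, -0.0, 1.666]
contact_force: [-0.2, -0.8, 0.3]
gripper_width: 0.0854
```

```bash
python3 -c "
from mv import *
from bench import *
plan(.552,.231,.108,95.9)
for n in('top','side'): 
    im=snapshot(n)[:,:,::-1]; y,x=(180,180) if n=='top' else (190,230)
    cv2.imwrite(f'pics/{n}3.png',cv2.resize(im[y:y+150,x:x+180],None,fx=4,fy=4,interpolation=cv2.INTER_CUBIC))
"
```

```text
units [ 0.0231 -0.0057  0.3753] roll -0.0024 t 7.55 q [-0.101  0.588 -0.56   1.704  0.369  0.956 -0.706] yawdeg 95.47 F [-0.19 -0.83  0.33] w 0.08537655712101357 p [0.554  0.2254 0.2018] rp [ 3.1406e+00 -4.0000e-04]
```

View pics/side3.png

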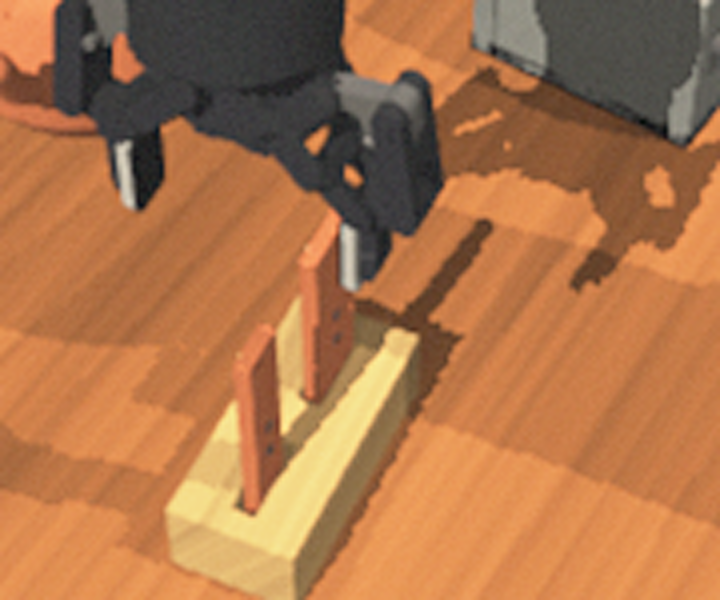

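View pics/top3.png

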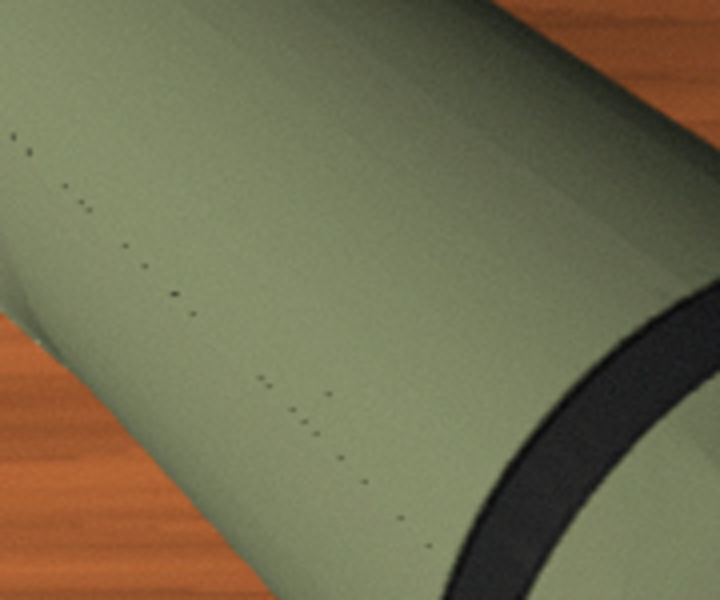

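The side view shows the open jaws straddling the bars' line, with tips at about (262,241) and (320,261). The arm blocks the top view. I'll check the side camera's bias from the tip midpoint.

```bash
python3 -c "
from mv import *
np.set_printoptions(precision=4,suppress=True)
print(onz('side',[(230+130/4,190+205/4),(230+362/4,190+283/4)],.193))
print(onz('side',crop([(237,355),(264,324),(277,330),(248,365)],4,230,190),.13))
print(onz('side',crop([(237,355),(264,324),(277,330),(248,365)],4,230,190),.13).mean(0))"
```

```text
[[0.5994 0.2371 0.193 ]
 [0.5027 0.2248 0.193 ]]
[[0.5543 0.2375 0.13  ]
 [0.5536 0.2188 0.13  ]
 [0.5474 0.2187 0.13  ]
 [0.5479 0.2394 0.13  ]]
[0.5508 0.2286 0.13  ]
```

>>> play_rows(deltas=[1, 0.02, -0.004, 0.1, -0.002, 1, 0.02, -0.004, 0.2, -0.002, 1, 0.02, -0.004, 0.3, -0.002, 1, 0.02, -0.004, 0.375, -0.002, 1, 0.02, -0.004, 0.375, -0.002])

```text
time: 8.28
ee_pos: [0.5521, 0.2299, 0.1062]
orientation: [-3.141, 0.0, 1.672]
contact_force: [0.1, 1.2, -0.0]
gripper_width: 0.0855
```

```bash
python3 -c "
from mv import *
from bench import *
plan(.553,.230,.108,95.9)
for n in('side',): 
    im=snapshot(n)[:,:,::-1]; y,x=(190,230)
    cv2.imwrite(f'pics/{n}4.png',cv2.resize(im[y:y+150,x:x+180],None,fx=4,fy=4,interpolation=cv2.INTER_CUBIC))
"
```

```text
units [-0.0002  0.0037 -0.0071] roll -0.0004 t 8.275 q [-0.151  0.711 -0.502  1.765  0.46   0.785 -0.781] yawdeg 95.82 F [ 0.1   1.17 -0.04] w 0.08548293423512439 p [0.5521 0.2299 0.1062] rp [-3.1408e+00  3.0000e-04]
```

View pics/side4.png

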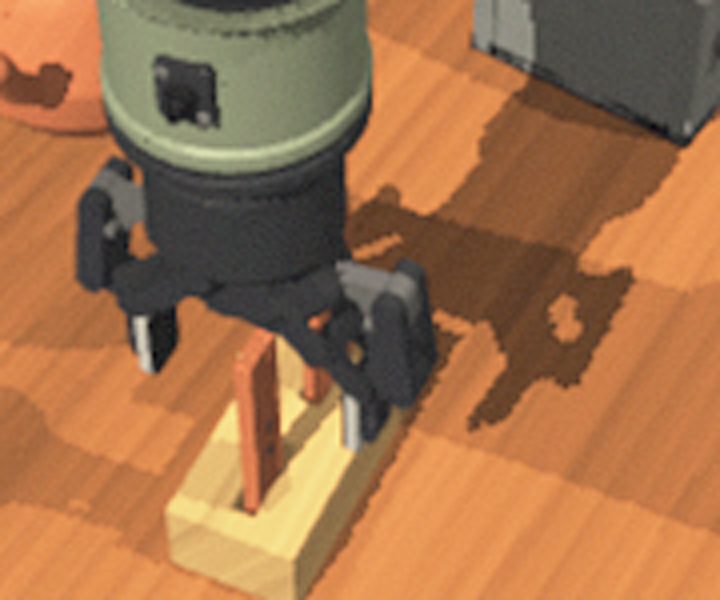

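The jaws straddle the narrow bar, and it's roughly centred between the pads. Closing now.

>>> play_rows(deltas=[-0.6, 0, 0, 0, 0, -1, 0, 0, 0, 0, -1, 0, 0, 0, 0, -1, 0, 0, 0, 0, -1, 0, 0, 0, 0, -1, 0, 0, 0, 0], squeeze=60)

```text
time: 9.07
ee_pos: [0.5524, 0.2302, 0.1068]
orientation: [3.141, -0.0, 1.672]
contact_force: [0.1, -1.2, 4.0]
gripper_width: 0.0073
```

```bash
python3 -c "
from mv import *
from bench import *
plan(.553,.230,.108,95.9)
for n in('side',): 
    im=snapshot(n)[:,:,::-1]; y,x=(190,230)
    cv2.imwrite(f'pics/{n}5.png',cv2.resize(im[y:y+150,x:x+180],None,fx=4,fy=4,interpolation=cv2.INTER_CUBIC))
"
```

```text
units [-0.0009  0.0021 -0.005 ] roll -0.0004 t 9.075 q [-0.151  0.71  -0.502  1.765  0.46   0.785 -0.781] yawdeg 95.82 F [ 0.12 -1.18  4.04] w 0.0072739046255950405 p [0.5524 0.2302 0.1068] rp [ 3.1411e+00 -1.0000e-04]
```

View pics/side5.png

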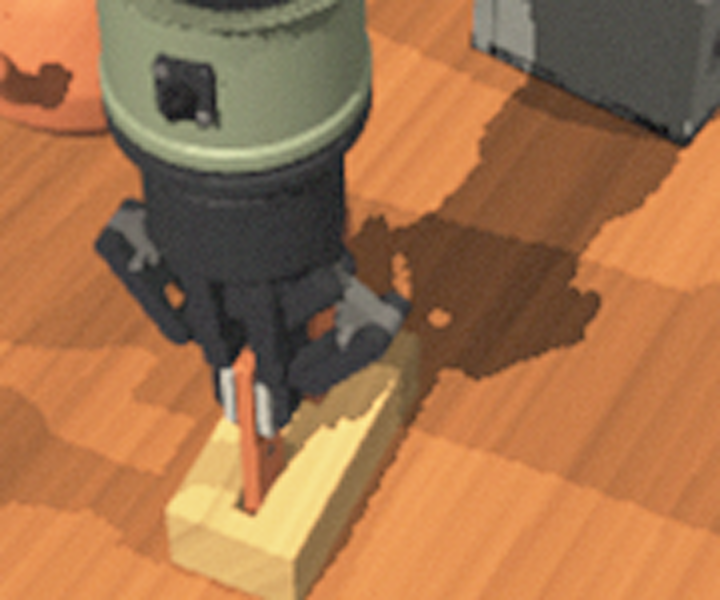

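>>> play_rows(deltas=[-1, 0, 0, -0.1, 0, -1, 0, 0, -0.2, 0, -1, 0, 0, -0.35, 0, -1, 0, 0, -0.5, 0, -1, 0, 0, -0.58, 0, -1, 0, 0, -0.58, 0])

```text
time: 9.88
ee_pos: [0.5525, 0.2302, 0.2523]
orientation: [3.14, -0.0, 1.672]
contact_force: [0.3, 0.2, -1.2]
gripper_width: 0.0069
```

```bash
python3 -c "
from mv import *
plan(.553,-.137,.25,86.5)"
```

```text
units [-1.4616 -0.1468  0.0093] roll 0.0518 t 9.875 q [-0.091  0.534 -0.586  1.654  0.33   1.053 -0.676] yawdeg 95.82 F [ 0.27  0.23 -1.21] w 0.006922186826256927 p [0.5525 0.2302 0.2523] rp [ 3.1401e+00 -4.0000e-04]
```

>>> play_rows(deltas=[-1, -0.12, -0.012, 0, 0, -1, -0.27, -0.027, 0, 0, -1, -0.42, -0.042, 0, 0.01, -1, -0.57, -0.057, 0, 0.02, -1, -0.72, -0.072, 0, 0.03, -1, -0.86, -0.087, 0, 0.04, -1, -0.95, -0.096, 0, 0.05, -1, -1, -0.1, 0, 0.0518, -1, -1, -0.1, 0, 0.0518])

```text
time: 11.0
ee_pos: [0.5527, -0.0211, 0.2512]
orientation: [-3.141, -0.0, 1.51]
contact_force: [-0.5, 0.5, -2.5]
gripper_width: 0.0072
```

```bash
python3 -c "
from mv import *
plan(.553,-.137,.225,86.5)"
```

```text
units [-0.4627  0.0294  0.1049] roll 0.0 t 11.0 q [ 0.317  0.451 -0.525  1.774  0.264  0.987 -0.372] yawdeg 86.5 F [-0.54  0.49 -2.5 ] w 0.007159781855577514 p [ 0.5527 -0.0211  0.2512] rp [-3.1412e+00 -2.0000e-04]
```

Then bring the foot to about z = 0.13, which is 30 mm above the cap.

>>> play_rows(deltas=[-1, -0.12, 0.008, 0, 0, -1, -0.24, 0.016, 0, 0, -1, -0.36, 0.024, 0, 0, -1, -0.44, 0.029, 0.03, 0, -1, -0.463, 0.03, 0.08, 0, -1, -0.463, 0.03, 0.105, 0, -1, -0.463, 0.03, 0.105, 0, -1, -0.463, 0.03, 0.105, 0])

```text
time: 12.0
ee_pos: [0.5534, -0.1363, 0.2255]
orientation: [3.141, -0.0, 1.511]
contact_force: [0.4, -0.2, -2.8]
gripper_width: 0.0073
```

```bash
python3 -c "
from mv import *
from bench import *
plan(.553,-.137,.225,86.5)
for n in('top','side'): 
    im=snapshot(n)[:,:,::-1];cv2.imwrite(f'pics/{n}6f.png',im); y,x=(180,410) if n=='top' else (90,330)
    cv2.imwrite(f'pics/{n}6.png',cv2.resize(im[y:y+120,x:x+130],None,fx=6,fy=5,interpolation=cv2.INTER_CUBIC) if 0 else cv2.resize(im[y:y+120,x:x+130],None,fx=5,fy=5,interpolation=cv2.INTER_CUBIC))
"
```

```text
units [-0.003  -0.0014  0.0021] roll 0.0004 t 12.0 q [ 0.488  0.502 -0.487  1.759  0.281  0.949 -0.173] yawdeg 86.57 F [ 0.41 -0.2  -2.81] w 0.007277518572505239 p [ 0.5534 -0.1363  0.2255] rp [ 3.1413e+00 -2.0000e-04]
```

View pics/side6.png

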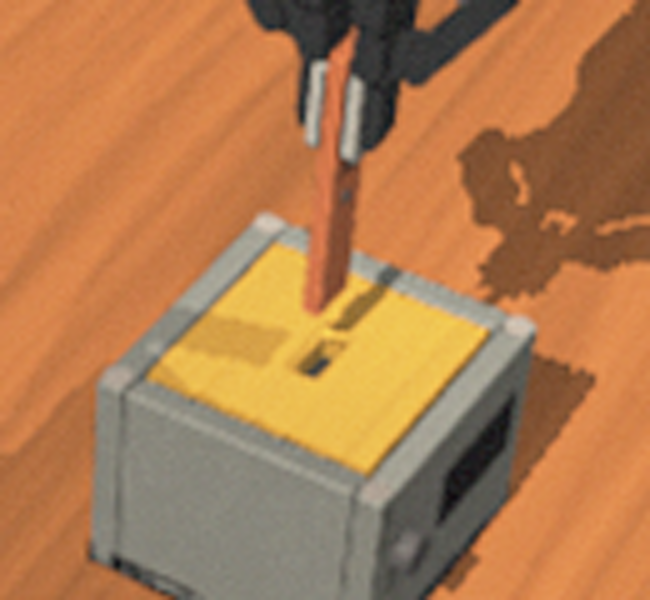

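View pics/top6.png

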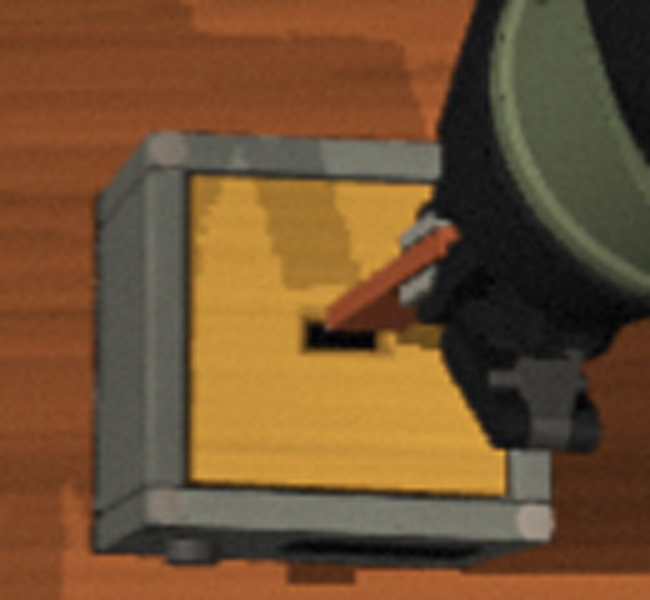

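```bash
python3 -c "
import cv2
for n,(x,y) in dict(top=(465,215),side=(380,135)).items():
    im=cv2.imread(f'pics/{n}6f.png')[y:y+40,x:x+50]
    cv2.imwrite(f'pics/{n}7.png',cv2.resize(im,None,fx=14,fy=14,interpolation=cv2.INTER_CUBIC))
"
```

```text
(no output)
```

View pics/side7.png

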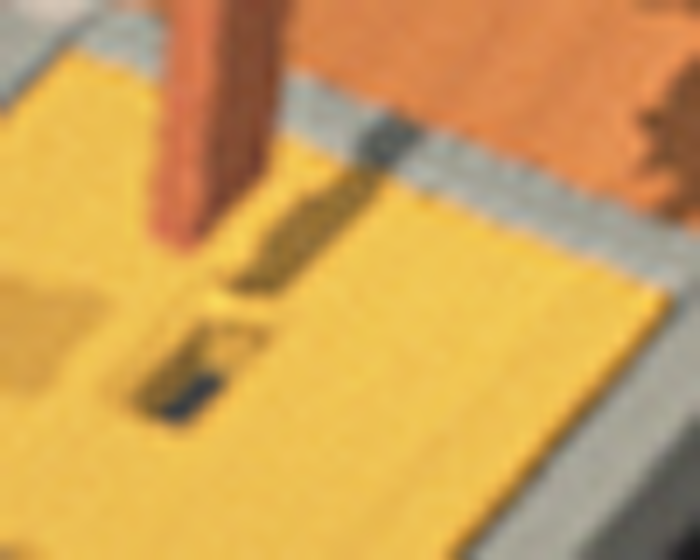

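View pics/top7.png

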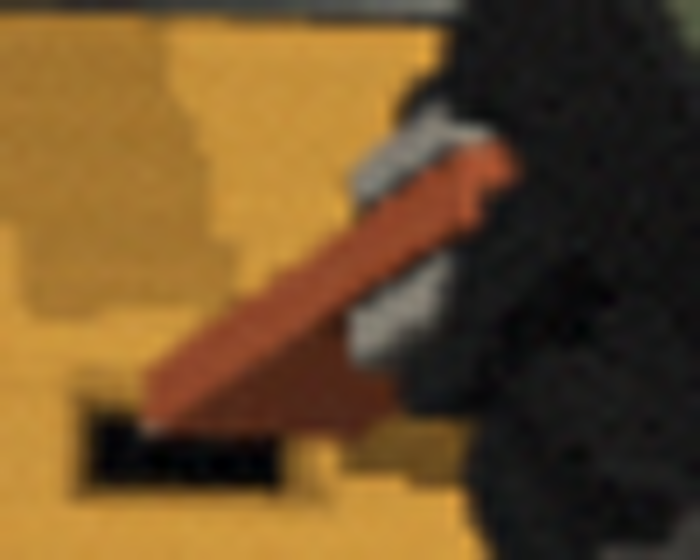

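```bash
cat > f.py <<'E'
from mv import *
np.set_printoptions(precision=4,suppress=True)
t=lambda p:crop(p,14,465,215); s=lambda p:crop(p,14,380,135)
th=np.radians(-3.45); ex=np.array([np.cos(th),np.sin(th),0]); ey=np.array([-np.sin(th),np.cos(th),0])
print("tri",tri(t([(145,378),(150,433),(358,436)]),s([(152,238),(192,251),(268,170)])))
for nm,f,P in(('top',t,[(145,378),(150,433),(358,436)]),('side',s,[(152,238),(192,251),(268,170)])):
    for z in(.126,.129,.132):
        W=onz(nm,f(P),z)
        c=[W[0]-4e-3*ex-12e-3*ey,W[1]+4e-3*ex-12e-3*ey,W[2]+4e-3*ex+12e-3*ey]
        print(nm,z,"foot centre est",np.array(c)[:,:2].ravel(), "mean",np.mean(c,0)[:2])
E
python3 f.py
```

```text
tri [[ 0.5557 -0.1231  0.1311  0.0034]
 [ 0.5495 -0.1232  0.1313  0.0032]
 [ 0.5491 -0.1468  0.1292  0.0032]]
top 0.126 foot centre est [ 0.5535 -0.1357  0.5552 -0.1363  0.5558 -0.1356] mean [ 0.5548 -0.1359]
top 0.129 foot centre est [ 0.553  -0.1349  0.5547 -0.1355  0.5553 -0.1347] mean [ 0.5543 -0.135 ]
top 0.132 foot centre est [ 0.5524 -0.1341  0.5542 -0.1347  0.5548 -0.1338] mean [ 0.5538 -0.1342]
side 0.126 foot centre est [ 0.5517 -0.1409  0.5536 -0.1417  0.5536 -0.1391] mean [ 0.553  -0.1406]
side 0.129 foot centre est [ 0.5503 -0.1376  0.5522 -0.1384  0.5523 -0.1357] mean [ 0.5516 -0.1372]
side 0.132 foot centre est [ 0.5489 -0.1342  0.5509 -0.135   0.5509 -0.1322] mean [ 0.5502 -0.1338]
```

```bash
python3 -c "
from mv import *
plan(.5540,-.1375,.202,86.5)"
```

```text
units [-0.0031  0.0026  0.0946] roll 0.0002 t 12.1 q [ 0.488  0.502 -0.487  1.759  0.281  0.949 -0.173] yawdeg 86.54 F [ 0.39 -0.55 -2.06] w 0.00755793705374571 p [ 0.5534 -0.1367  0.2257] rp [3.141 0.   ]
```

>>> play_rows(deltas=[-1, -0.003, 0.002, 0.03, 0, -1, -0.003, 0.002, 0.06, 0, -1, -0.003, 0.002, 0.085, 0, -1, -0.003, 0.002, 0.095, 0, -1, -0.003, 0.002, 0.095, 0])

```text
time: 12.72
ee_pos: [0.5536, -0.1379, 0.2014]
orientation: [-3.141, -0.0, 1.51]
contact_force: [0.3, -0.2, -2.6]
gripper_width: 0.0069
```

```bash
python3 -c "
from mv import *
from bench import *
plan(.5540,-.1375,.202,86.5)
for n,(x,y) in dict(top=(460,215),side=(370,130)).items():
    im=snapshot(n)[:,:,::-1];cv2.imwrite(f'pics/{n}8f.png',im)
    cv2.imwrite(f'pics/{n}8.png',cv2.resize(im[y:y+42,x:x+50],None,fx=14,fy=14,interpolation=cv2.INTER_CUBIC))
"
```

```text
units [ 0.0015  0.0016 -0.0025] roll 0.0 t 12.725 q [ 0.481  0.532 -0.476  1.78   0.301  0.902 -0.188] yawdeg 86.51 F [ 0.31 -0.24 -2.56] w 0.006920389781717128 p [ 0.5536 -0.1379  0.2014] rp [-3.1413e+00 -1.0000e-04]
```

View pics/side8.png

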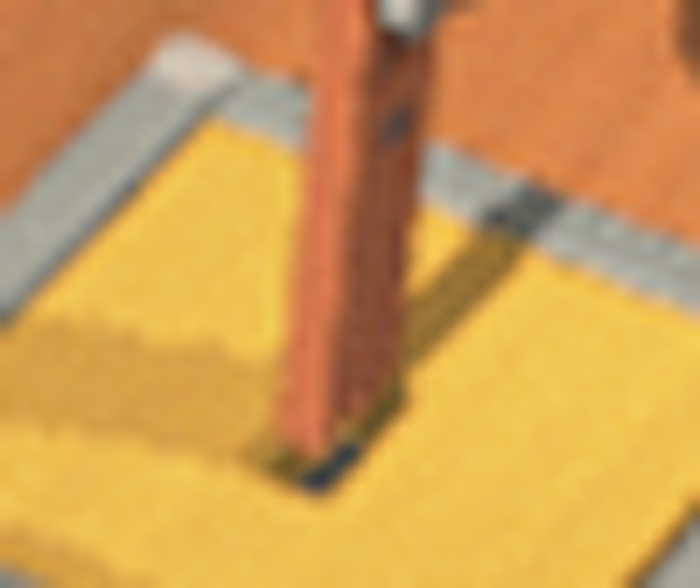

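View pics/top8.png

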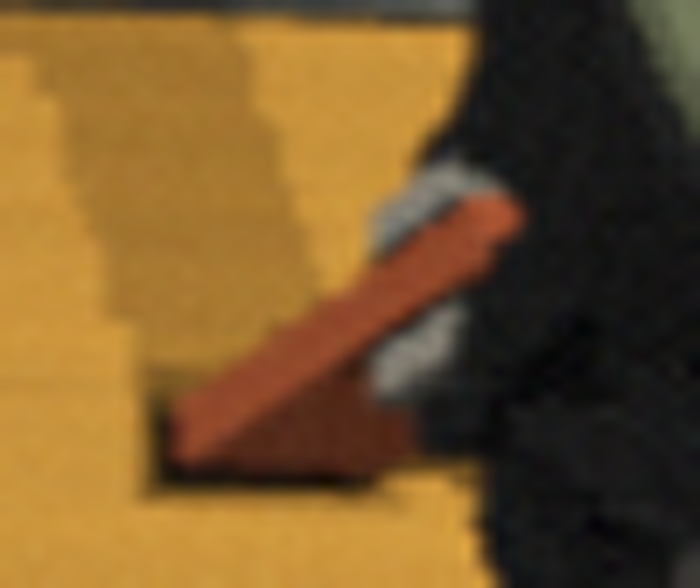

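```bash
cat > g.py <<'E'
from mv import *
np.set_printoptions(precision=4,suppress=True)
t=lambda p:crop(p,14,460,215); s=lambda p:crop(p,14,370,130)
th=np.radians(-3.45); ex=np.array([np.cos(th),np.sin(th),0]); ey=np.array([-np.sin(th),np.cos(th),0])
for z in(.104,.1055):
  for nm,f,P in(('top',t,[(168,405),(178,467),(410,472)]),('side',s,[(278,440),(325,458)])):
    W=onz(nm,f(P),z); sg=[(-1,-1),(1,-1),(1,1)]
    c=[w+a*4e-3*ex+b*12e-3*ey for w,(a,b) in zip(W,sg)]
    print(nm,z,np.array(c)[:,:2].ravel(),np.mean(c,0)[:2])
W=onz('side',s([(318,492)]),.097)[0]; print("slot from side corner B",W+5e-3*ex-13e-3*ey)
W=onz('top',t([(152,490)]),.097)[0]; print("slot from top corner B",W+5e-3*ex-13e-3*ey)
E
python3 g.py
```

```text
top 0.104 [ 0.5543 -0.136   0.5551 -0.1371  0.5554 -0.1397] [ 0.5549 -0.1376]
side 0.104 [ 0.5507 -0.1386  0.5512 -0.139 ] [ 0.5509 -0.1388]
top 0.1055 [ 0.5541 -0.1356  0.5548 -0.1367  0.5551 -0.1392] [ 0.5547 -0.1372]
side 0.1055 [ 0.55   -0.1369  0.5506 -0.1373] [ 0.5503 -0.1371]
slot from side corner B [ 0.5528 -0.1405  0.097 ]
slot from top corner B [ 0.5545 -0.1368  0.097 ]
```

Foot and slot agree within about 0.5 mm in both views, so I'll start down gently.

>>> play_rows(deltas=[-1, 0.001, 0.002, 0.008, 0, -1, 0.001, 0.002, 0.016, 0, -1, 0.001, 0.002, 0.024, 0, -1, 0.001, 0.002, 0.032, 0, -1, 0.001, 0.002, 0.04, 0, -1, 0.001, 0.002, 0.04, 0])

```text
time: 13.58
ee_pos: [0.554, -0.1378, 0.1913]
orientation: [-3.141, 0.0, 1.51]
contact_force: [0.6, -1.6, -3.6]
gripper_width: 0.0072
```

```bash
python3 -c "
from mv import *
plan(.5540,-.1375,.1465,86.5)"
```

```text
units [ 0.0011 -0.0002  0.1793] roll 0.0 t 13.575 q [ 0.476  0.545 -0.471  1.787  0.31   0.883 -0.196] yawdeg 86.5 F [ 0.62 -1.59 -3.63] w 0.0072074003222719766 p [ 0.554  -0.1378  0.1913] rp [-3.1413e+00  1.0000e-04]
```

>>> play_rows(deltas=[-1, 0, 0, 0.01, 0, -1, 0, 0, 0.02, 0, -1, 0, 0, 0.03, 0, -1, 0, 0, 0.04, 0, -1, 0, 0, 0.05, 0, -1, 0, 0, 0.05, 0])

```text
time: 14.32
ee_pos: [0.554, -0.1377, 0.1788]
orientation: [-3.141, -0.0, 1.51]
contact_force: [0.4, -3.4, -4.6]
gripper_width: 0.0072
```

```bash
python3 -c "
from mv import *
plan(.5540,-.1375,.1465,86.5)
from bench import state
print(state()['moment'])"
```

```text
units [ 0.001  -0.0002  0.1291] roll -0.0 t 14.325 q [ 0.471  0.561 -0.465  1.798  0.321  0.858 -0.205] yawdeg 86.5 F [ 0.4  -3.43 -4.63] w 0.007231444082613615 p [ 0.554  -0.1377  0.1788] rp [-3.1413 -0.    ]
[-0.81917026 -0.07844957  0.00252619]
```

>>> play_rows(deltas=[-1, -0.003, 0, 0, 0, -1, -0.003, 0, 0, 0, -1, -0.003, 0, 0, 0])

```text
time: 14.7
ee_pos: [0.5541, -0.1382, 0.1791]
orientation: [3.142, -0.0, 1.51]
contact_force: [-1.3, 0.1, -1.7]
gripper_width: 0.007
```

```bash
python3 -c "
from mv import *
plan(.5540,-.1375,.1465,86.5)
from bench import state
print(state()['moment'])"
```

```text
units [ 0.0027 -0.0005  0.1303] roll 0.0001 t 14.7 q [ 0.472  0.561 -0.465  1.797  0.32   0.859 -0.204] yawdeg 86.51 F [-1.28  0.15 -1.73] w 0.006990685664575255 p [ 0.5541 -0.1382  0.1791] rp [ 3.1416e+00 -3.0000e-04]
[ 0.05928124 -0.0113338   0.02927849]
```

The side load is gone. Continuing down to about 50 mm inside.

>>> play_rows(deltas=[-1, -0.002, 0, 0.01, 0, -1, -0.002, 0, 0.025, 0, -1, -0.002, 0, 0.04, 0, -1, -0.002, 0, 0.055, 0, -1, -0.002, 0, 0.07, 0, -1, -0.002, 0, 0.08, 0, -1, -0.002, 0, 0.08, 0])

```text
time: 15.58
ee_pos: [0.554, -0.1389, 0.1589]
orientation: [-3.141, -0.0, 1.51]
contact_force: [0.9, -0.4, -2.4]
gripper_width: 0.0075
```

```bash
python3 -c "
from mv import *
plan(.5540,-.1375,.1465,86.5)
from bench import state
print(state()['moment'])"
```

```text
units [ 0.0056 -0.0001  0.0494] roll 0.0 t 15.575 q [ 0.464  0.588 -0.453  1.812  0.339  0.82  -0.218] yawdeg 86.5 F [ 0.93 -0.44 -2.41] w 0.0074614721145795015 p [ 0.554  -0.1389  0.1589] rp [-3.1412e+00 -1.0000e-04]
[0.05096453 0.02134243 0.00870334]
```

>>> play_rows(deltas=[-1, 0, 0, 0.01, 0, -1, 0, 0, 0.02, 0, -1, 0, 0, 0.03, 0, -1, 0, 0, 0.04, 0, -1, 0, 0, 0.048, 0, -1, 0, 0, 0.048, 0, -1, 0, 0, 0.048, 0, -1, 0, 0, 0.048, 0])

```text
time: 16.58
ee_pos: [0.5541, -0.1389, 0.1471]
orientation: [3.141, -0.0, 1.51]
contact_force: [-0.3, 0.6, -2.1]
gripper_width: 0.0072
```

```bash
python3 -c "
from mv import *
from bench import *
plan(.5540,-.1388,.1465,86.5)
print(state()['moment'],state()['joint_vel'].round(3))
for n,(x,y) in dict(top=(400,170),side=(300,70)).items():
    im=snapshot(n)[:,:,::-1];cv2.imwrite(f'pics/{n}9f.png',im)
    cv2.imwrite(f'pics/{n}9.png',cv2.resize(im[y:y+140,x:x+160],None,fx=4.2,fy=4.2,interpolation=cv2.INTER_CUBIC))
"
```

```text
units [ 0.0006 -0.0004  0.0025] roll -0.0 t 16.575 q [ 0.458  0.604 -0.446  1.819  0.35   0.796 -0.227] yawdeg 86.5 F [-0.26  0.63 -2.07] w 0.00717234864862136 p [ 0.5541 -0.1389  0.1471] rp [ 3.1415 -0.    ]
[ 0.06803465 -0.03851128 -0.01969351] [-0.     0.     0.001 -0.    -0.    -0.001  0.   ]
```

View pics/side9.png

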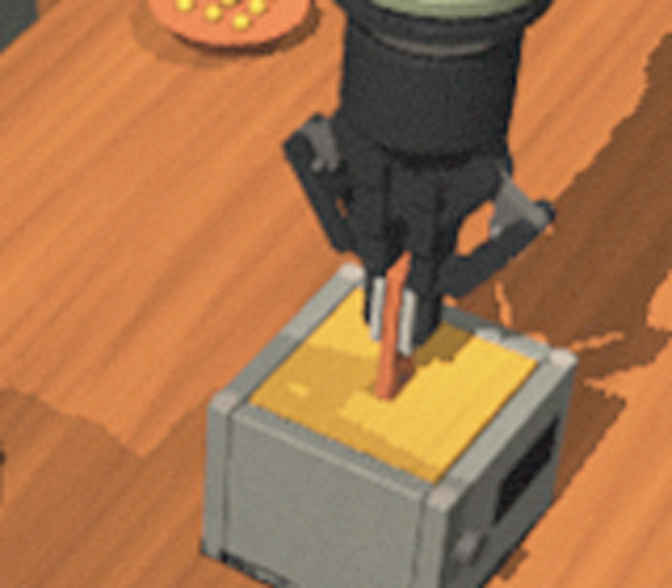

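View pics/top9.png

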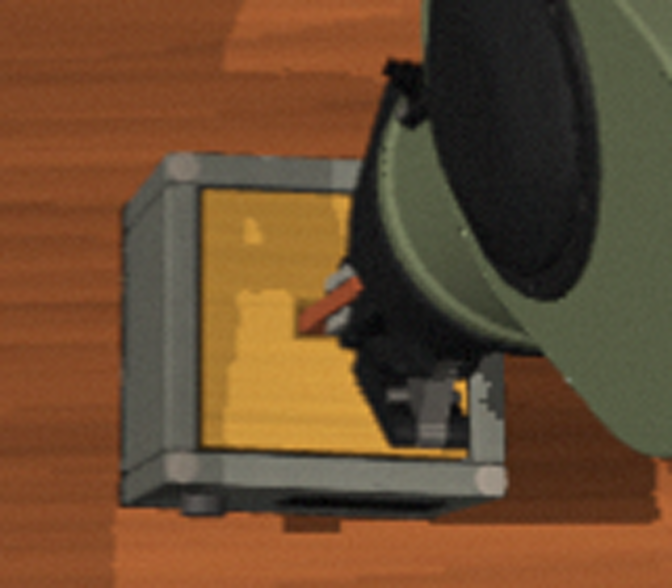

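>>> play_rows(deltas=[-1, 0, 0, 0.002, 0, -1, 0, 0, 0.002, 0, -1, 0, 0, 0.002, 0, -1, 0, 0, 0.002, 0, -1, 0, 0, 0.002, 0, -1, 0, 0, 0.002, 0])

```text
time: 17.42
ee_pos: [0.5541, -0.1389, 0.1465]
orientation: [3.142, -0.0, 1.51]
contact_force: [-0.5, -0.7, -2.4]
gripper_width: 0.0075
```

```bash
python3 -c "
from bench import *
s=state();print(s['ee_pos'],s['contact_force'],s['moment'],s['joint_vel'].round(4),s['gripper_width'])
print(close_job())"
```

```text
[ 0.55406354 -0.138937    0.14654877] [-0.5483312  -0.68992703 -2.42905938] [ 0.02309434 -0.04576804  0.01938495] [ 0.0012 -0.0011 -0.     -0.0019 -0.0007 -0.0014  0.0015] 0.007540943257167463
the job is handed in; nothing more can be done
None
```

The job is handed in at about 17.4 s of the 51 s allowed. I pressed the cap home, then took the narrow bar from the rack and lowered it through the slot, where it is still held in the grip.

- **Cap:** I pressed it with the closed fingertips on the flat beside the slot. It hit a hard stop with the tips at z ≈ 0.100 m and about 36 N on the wrist. The side picture then showed it flush with the rim.
- **Bar depth:** The foot is at z ≈ 0.050 m, so about 50 mm is inside and the floor is about 40 mm below it. This comes from the tool height and the grasp height. A check by triangulating the foot gave a value 1 to 2 mm higher.
- **Hanging free:** The last force reading was about (-0.5, -0.7, -2.4) N with moments under 0.05 N m, which is roughly the bar's weight. The arm was at rest.
- **Light contact on the way down:** At about 17 mm inside, the bar rubbed one end of the slot with 3.4 N of side load. I moved it about 0.5 mm sideways, the load went away, and I carried on.
- **Disagreements:** The two cameras differed by about 4 mm in x, so I aligned the bar by comparing foot and slot within each picture.
- **Other objects:** I did not touch the wider bar, hammer, kettle or steel block, but I did not check them in a final picture.

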